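Clear the label reader and present a coated test plate to it

TASK

The filling knife is lying on the label reader's square aiming mark: slide it blade first and flat into the slot of the wooden block, fully home, and let go of it. Then take the coated glass test plate off its pin stand, find its frosted, labelled end by the small notch in one corner, and present it to the reader: gripped clear of the frosted end, level and label side up all the while, with the frosted end pointing at the reader and its middle about 100 mm above the centre of the aiming mark. Finish while holding the plate still there, and leave everything else on the table where it is.

Things in the scene. Friction and masses are not known exactly. Their poses are not given: they have to be found in the camera images.
- reader: fixed label reader, a camera head on a post. Origin on the table at the centre of its flat square aiming mark (white outline, 50 mm). x points level from the mark to the post. Foot from x = 195 mm, 15 mm high; post at x = 245 mm, 240 mm high; the head looks back and down over the mark and reaches in to x = 135 mm, lowest point about 160 mm above the table, top 280 mm. Yaw within 0.3 rad
- block: fixed wooden slotted block 90 (x) x 96 (y) x 48 mm high, origin at the centre of its underside. Its slot opens to -x (towards the robot, yaw within 0.35 rad): tools slide in along +x. Two side lips 9 mm thick cover the slot from |y| = 17 mm outwards; between them it is open above. Block and pin stand may swap sides of the reader
- slot_mouth (a point): middle of the block's slot mouth on the slot floor, 30 mm above the table; axes as the block. The slot is 66 mm wide (y), 9 mm high (30 to 39 mm above the table) and 60 mm deep to its back wall (x = +60 mm from here). In front of the mouth the floor goes on as a 20 mm ledge
- stand: fixed pin stand: pale plywood board 110 x 110 x 12 mm with four thin pins at x, y = +-14 mm, tips 45 mm above the table; the plate lies on them. Origin at the centre of the board's underside
- knife_center (a point): filling knife lying flat: black handle 90 x 26 x 20 mm high, stiff steel blade 70 long x 60 wide x 3 mm, undersides flush. Point half-way up the handle (10 mm), mid-width, 28 mm behind the blade's root; x to the blade's edge (98 mm ahead), z up; handle ends 62 mm behind. 0.13 kg, balances 40 mm ahead. Starts blade within 1.1 rad of world +x. Fully home, 10 mm of blade still shows
- knife_tip (a point): middle of the blade's front edge, 1.5 mm above the knife's underside, axes as knife_center
- plate_center (a point): coated glass test plate 150 (x) x 46 (y) x 5 mm on the pins, label side up, any yaw, underside 45 mm above the table. Point at its centre; x to the frosted end, z out of the label side. Red film on the middle of the top. Frosted end: last 40 mm, matt grey-white, small paper label on top, 10 x 10 mm notch in its +y corner; other end clear glass, no notch. About 0.085 kg
- frosted_end (a point): middle of the frosted end, 55 mm from the plate's centre along its x axis, half-way through the thickness; axes as plate_center
- tape: bystander: roll of masking tape lying flat, 84 mm across, 24 mm high, origin at the centre of its underside; not to be moved
- sander: bystander: cork sanding block 70 x 50 x 26 mm, origin at the centre of its underside; not to be moved
- vial_a: bystander: small brown glass jar, 30 mm across, 55 mm high, origin at the centre of its underside; not to be moved
- vial_b: bystander: small brown glass jar like vial_a, origin at the centre of its underside; not to be moved
- tin: bystander: paint tin, 96 mm across, 110 mm high, origin at the centre of its underside; not to be moved
- cup: bystander: white mixing cup, 76 mm across, 90 mm high, origin at the centre of its underside; not to be moved
- thinner: bystander: white thinner bottle, 64 mm across, 140 mm high, origin at the centre of its underside; not to be moved
Not all that is in view belongs to the job. What is shaped like the part that bears plate_center but orange or pink is not meant.

How it is judged:
By the outcome, as a careful person would: the job done as asked, in the order asked, and still so for the second after the job is handed in, while the arm keeps its last pose, push and grip.
It also fails if it takes over 64 s, if anything falls off the work surface, if the arm or the gripper's body presses on something with over 40 N, if the wrist force passes 120 N, or if a joint passes its speed limit or range.

ROBOT

A 7-joint arm with a two-finger parallel gripper is mounted at the origin on the work surface. World frame = base frame: x ahead of the robot, y to its left, z up, the work surface at z = 0. Lengths are in m, angles in rad, forces in N, time in s.
With the tool pointing down it reaches from about 0.425 to 0.975 m from the base axis. Payload 16.7 kg.
Tool frame: the origin (TCP) lies at the very end of the fingers, on their centre line; the grasp point (between the pads) lies 19 mm behind it; y points along the fingers, z is the direction in which the jaws open and shut, and the axes are right-handed (so a half turn about y gives the same grasp; the last joint's range is limited). The gripper opens to 85 mm and grips with 20 to 120 N. Pads are 22 mm wide; open, the fingers measure 114 mm over their backs; the gripper's body (76 mm by 85 mm) begins 54 mm behind the grasp point. The pads swing forward as they close: fully open they stand 13 mm farther back than shut.
Start: joints at [1.188, 0.426, 0.074, 1.606, -0.034, 1.111, -0.067], TCP at [0.156, -0.657, 0.231] pointing down, gripper open.
Joint ranges: [-2.85, 2.85], [-0.5, 2.14], [-1.23, 1.37], [0.21, 2.46], [-1.02, 4.16], [0.16, 2.05], [-2.73, 2.73]. Speed limits (rad/s): [1.89, 1.89, 2.39, 2.39, 3.01, 3.01, 3.01].

INTERFACE

Orientations are given as a unit quaternion [w, x, y, z].
In Python, from rig import bot gives the robot as it stands.
- The arm moves only by the tool jog_arm, never from a script. Its argument "deltas" is text: rows parted by semicolons, each of 5 numbers parted by spaces: the finger opening in mm, from 0 to 85.4, then the shift along the tool's x, y, z in units of 30 mm (1.0 is 30 mm), then the turn about the tool's y in units of 5 degrees (1.0 is 5 degrees). In form: gripper tx ty tz twist; .... A call has 1 to 20 rows; each row shifts and turns the commanded pose from where the row before left it, along the tool's axes as they then stand; what a row does not reach is not made up. A row lasts 1/12 s, in which the tool goes at most 41.7 mm and 7.16 degrees, less where a joint would pass 70% of its speed; a pose out of reach is approached as far as the arm can. A call is refused whole if a number of a shift passes 1 or a number of a turn 1, either way. A call with a gripper value outside its range is refused whole. The fingers move at their own pace and stop on an object; "grip_force" is the grip in N (left out, the last holds). Time passes only in rows, so rows that do not move let the fingers close. It gives the time, the measured TCP pose, the force and the opening at its end, in the units of the state.
- bot.get_obs(): the state, without advancing time (a new reading comes with each control period).
- bot.capture(name): name is "scene" or "top" or "wrist"; returns the picture (400x640x3 uint8, red, green, blue); there is no depth.
- bot.camera_info(name): a dict with "mtx" (3x3 intrinsics, pixels), "view" (4x4, takes a point from world to camera coordinates). Camera axes: x right, y down, z forward; pixel columns grow to the right and rows downward; lengths in m; the calibration is good to about 2 mm. The wrist camera is an equidistant fisheye: a pixel r from the principal point sees the ray r / f radians off the axis. A picture is of the moment at which its call begins: read the wrist's pose just before it. camera_info takes no time and is no camera call; for the wrist camera it gives the pose at the moment of the call.
- bot.sign_off(): hands the job in, once; it reports no verdict.
Trained networks look in the newest picture that a camera, given by its name, has taken for a name from the list of things; names that differ only in an ending like _2 or _b are one class to them, and where a whole thing is asked for, a point or a joint stands for the part that bears it (a point fixed in the world has none). Each returns a list of dicts, best first, with "score" (0 to 1); they miss things now and then, are a little off and sometimes report something else, mostly with a low value. They report only what shows in the picture. A call takes as long as a camera call. They do not tell look-alikes from the thing itself.
- bot.spot_in(camera, name): "xy" ([column, row] as shares, 0 to 1, of the picture: columns of its width, rows of its height, amid what is visible of it).
- bot.trace(camera, name): "pixels" (400x640 bool, what is visible of it) and "xy" ([column, row] as shares, 0 to 1, of the picture: columns of its width, rows of its height, amid what is visible of it).
The state is a dict: "time_s": time; "qpos": joint angles; "qvel": joint speeds; "tau": joint torques, N m; "ee_pos": TCP position; "ee_rot": TCP orientation; "contact_force": force on the tool from outside, world axes, zero at the start; "torque": the same for the moment, N m; "opening": finger opening in m.
Only numpy, scipy, OpenCV 4.12 (cv2) and the standard library are available. Lean on these libraries where they do the work, as an engineer would, in place of code of your own. Each camera call takes 0.05 s, during which the arm holds its last target. There are 200 camera calls.

## Working session

There is one attempt and no reset: what is moved stays moved. The work goes in short steps, Python scripts to look and compute and a tool call to move; the robot and the scene stay as the last step left them, time stands still between calls to the robot, and variables do not carry over. Pictures are saved under pics/ and viewed, about 8 in all and at most 12, crops included, and the job is handed in when it is done.

Besides the shell and the picture viewer there is one more tool, called by a JSON object that holds its "api" and its "payload", one argument or row to a line. jog_arm: Moves the arm, as the interface text tells. Its arguments: {"type":"object","properties":{"deltas":{"type":"string"},"grip_force":{"type":"number"}},"required":["deltas"]}

```bash
ls; mkdir -p pics
cat > h.py <<'E'
import numpy as np, cv2
from rig import bot
from scipy.spatial.transform import Rotation as R
def ray(cam,px,info=None):
    i=info or bot.camera_info(cam); K=np.array(i["mtx"]);V=np.array(i["view"])
    u=(px[0]-K[0,2])/K[0,0]; v=(px[1]-K[1,2])/K[1,1]
    if cam=="wrist":
        r=np.hypot(u,v); d=np.array([u/r*np.sin(r),v/r*np.sin(r),np.cos(r)]) if r>1e-9 else np.array([0,0,1.])
    else: d=np.array([u,v,1.])
    Rm=V[:3,:3]; return -Rm.T@V[:3,3], Rm.T@d
def at(cam,px,z,info=None):
    o,d=ray(cam,px,info); return o+d*(z-o[2])/d[2]
def proj(cam,p,info=None):
    i=info or bot.camera_info(cam); K=np.array(i["mtx"]);V=np.array(i["view"])
    c=V[:3,:3]@np.array(p)+V[:3,3]
    if cam=="wrist":
        r=np.hypot(c[0],c[1]); t=np.arctan2(r,c[2]); u,v=c[0]/r*t,c[1]/r*t
    else: u,v=c[0]/c[2],c[1]/c[2]
    return np.array([u*K[0,0]+K[0,2],v*K[1,1]+K[1,2]])
def save(im,n): cv2.imwrite("pics/"+n,im[:,:,::-1])
def quat(q): return R.from_quat([q[1],q[2],q[3],q[0]])
E
python3 - <<'E'
from h import *
np.set_printoptions(precision=4,suppress=True)
o=bot.get_obs(); print({k:np.round(v,4) for k,v in o.items()}); print(quat(o["ee_rot"]).as_matrix())
for c in ["top","scene"]:
    im=bot.capture(c); save(im,c+"0.png"); print(c,-np.array(bot.camera_info(c)["view"])[:3,:3].T@np.array(bot.camera_info(c)["view"])[:3,3])
    for n in ["reader","block","stand","knife_center","plate_center","knife_tip","frosted_end","slot_mouth","tape","sander","vial_a","tin","cup","thinner"]:
        r=bot.spot_in(c,n)
        print(n,[(round(d["score"],2),np.round(np.array(d["xy"])*[640,400],1).tolist(),np.round(at(c,np.array(d["xy"])*[640,400],0.03)[:2],3).tolist()) for d in r[:3]])
E
```

```text
pics
{'time_s': np.float64(0.0), 'qpos': array([ 1.1875,  0.4267,  0.0739,  1.6066, -0.0341,  1.1108, -0.0671]), 'qvel': array([-0.0002, -0.0016, -0.0003,  0.0004,  0.001 , -0.0017, -0.0004]), 'tau': array([  0.    , -94.982 ,   3.7613, -46.3514,   0.0192,   0.01  ,
         0.    ]), 'ee_pos': array([ 0.1562, -0.6562,  0.2306]), 'ee_rot': array([ 0.0824, -0.0825,  0.7027, -0.7018]), 'contact_force': array([-0.9361,  0.1504, -0.1221]), 'torque': array([-0.0464,  0.0235, -0.0136]), 'opening': np.float64(0.0852)}
[[-0.9728 -0.0004  0.2316]
 [-0.2316  0.0013 -0.9728]
 [ 0.0001 -1.     -0.0013]]
top [ 0.4156 -0.0086  1.5946]
reader [(0.97, [354.3, 119.2], [0.779, -0.08])]
block [(0.76, [414.6, 172.1], [0.607, -0.28])]
stand [(0.77, [255.6, 181.5], [0.566, 0.24])]
knife_center [(0.79, [344.1, 187.8], [0.551, -0.051])]
plate_center [(0.91, [253.5, 180.6], [0.569, 0.247]), (0.86, [329.0, 251.5], [0.343, -0.005]), (0.64, [213.7, 252.6], [0.332, 0.369])]
knife_tip [(0.63, [342.9, 190.8], [0.541, -0.047])]
frosted_end [(0.7, [328.1, 250.4], [0.347, -0.002]), (0.67, [213.9, 252.9], [0.331, 0.36
[... 805 characters left out ...]
0.381, -0.026])]
knife_tip [(0.7, [291.0, 224.2], [0.564, -0.059]), (0.65, [387.3, 201.1], [0.58, 0.217])]
frosted_end [(0.84, [396.8, 187.4], [0.544, 0.266]), (0.72, [282.7, 175.6], [0.391, -0.029]), (0.59, [396.4, 143.0], [0.377, 0.354])]
slot_mouth [(0.65, [208.1, 263.9], [0.609, -0.284]), (0.41, [125.3, 223.1], [0.416, -0.466])]
tape [(0.92, [344.5, 160.7], [0.395, 0.167])]
sander []
vial_a [(0.81, [268.1, 297.3], [0.741, -0.17]), (0.64, [392.0, 246.2], [0.715, 0.161])]
tin [(0.94, [446.7, 156.7], [0.484, 0.472]), (0.35, [400.3, 192.3], [0.564, 0.267]), (0.26, [267.0, 295.5], [0.736, -0.171])]
cup [(0.74, [123.4, 276.8], [0.576, -0.477])]
thinner [(0.62, [124.2, 222.0], [0.411, -0.468])]
```

Run:
```python
import cv2
a=cv2.imread("pics/top0.png")[90:290,170:510]; cv2.imwrite("pics/top0c.png",cv2.resize(a,None,fx=2.35,fy=2.35,interpolation=cv2.INTER_CUBIC))
```

```text
(no output)
```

View pics/top0c.png

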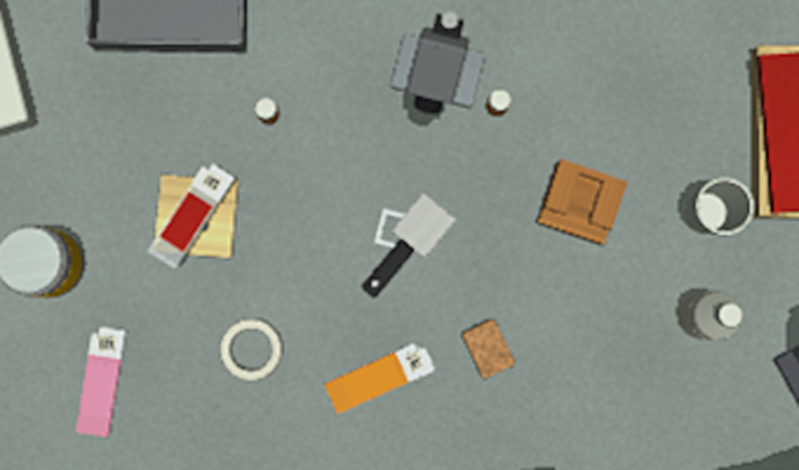

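View pics/scene0.png

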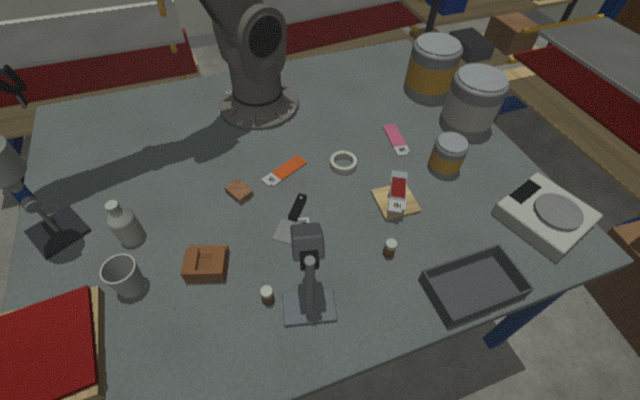

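Candidates for the plate (full top image): the red-film plate on the plywood stand (251,181), the orange one (332,251) and the pink one (212,252). I choose the red one on the pin stand. Its frosted, labelled end is towards (260,167). The knife is at (344,190), the block at (418,176) and the mark at (336,187). Next I go over the knife for a close look with the wrist camera.

```bash
cat >> h.py <<'E'
def plan(xyz=None,yaw=None):
    "print tool-axis totals from the measured pose to TCP xyz, then turn of tool z to yaw"
    o=bot.get_obs(); M=quat(o["ee_rot"]).as_matrix(); p=o["ee_pos"]
    a=np.arctan2(M[1,2],M[0,2])
    print("t %.2f"%o["time_s"],"tcp",np.round(p,4),"zyaw %.4f"%a,"open %.4f"%o["opening"],"F",np.round(o["contact_force"],1),"q7 %.2f"%o["qpos"][6])
    if xyz is not None:
        d=M.T@(np.array(xyz)-p)/0.03; print("units xyz",np.round(d,2),"rows>=",int(np.ceil(np.linalg.norm(d)/1.3)),int(np.ceil(abs(d).max())))
    if yaw is not None:
        w=-np.degrees((yaw-a+np.pi)%(2*np.pi)-np.pi)/5; print("twist units %.2f"%w)
E
python3 - <<'E'
from h import *
import cv2
bot.capture("top")
for n in ["knife_center","plate_center","block"]:
    m=bot.trace("top",n)[0]["pixels"].astype(np.uint8)
    z={"knife_center":.01,"plate_center":.05,"block":.048}[n]
    ys,xs=np.nonzero(m); P=np.array([at("top",(x,y),z)[:2] for x,y in zip(xs,ys)])
    c,s,a=cv2.minAreaRect((P*1000).astype(np.float32)); print(n,np.round(c),np.round(s),a)
    print(np.round(cv2.boxPoints((c,s,a))))
plan([.5,-.08,.25],.83)
E
```

```text
knife_center [523. -44.] [ 62. 160.] 54.16249084472656
[[ 440.  -22.]
 [ 570. -116.]
 [ 606.  -65.]
 [ 476.   28.]]
plate_center [348. -10.] [ 46. 144.] 26.49501609802246
[[295.  45.]
 [360. -85.]
 [401. -64.]
 [336.  65.]]
block [ 591. -283.] [99. 99.] 70.73114013671875
[[ 528. -314.]
 [ 622. -346.]
 [ 654. -253.]
 [ 561. -220.]]
t 1.70 tcp [ 0.1563 -0.6566  0.2313] zyaw -1.3371 open 0.0855 F [ 0.6  0.1 -1.2] q7 -0.07
units xyz [-15.6   -0.62 -16.04] rows>= 18 17
twist units -24.83
```

{"api": "jog_arm", "payload": {
  "deltas": "85 -0.92 -0.1 -0.94 -1;85 -0.92 -0.1 -0.94 0;85 -0.92 -0.1 -0.94 0;85 -0.92 -0.1 -0.94 0;85 -0.92 -0.1 -0.94 0;85 -0.92 -0.1 -0.94 0;85 -0.92 -0.1 -0.94 0;85 -0.92 -0.1 -0.94 0;85 -0.92 -0.1 -0.94 0;85 -0.92 -0.1 -0.94 0;85 -0.92 -0.1 -0.94 0;85 -0.92 -0.1 -0.94 0;85 -0.92 -0.1 -0.94 0;85 -0.92 -0.1 -0.94 0;85 -0.92 -0.1 -0.94 0;85 -0.92 -0.1 -0.94 0;85 0 0 0 -1;85 0 0 0 -1;85 0 0 0 -1;85 0 0 0 -1"
}}

```text
time_s: 3.37
ee_pos: [0.4361, -0.0905, 0.2794]
ee_rot: [-0.234, 0.234, -0.667, 0.667]
contact_force: [0.3, 0.5, 0.2]
opening: 0.0852
```

{"api": "jog_arm", "payload": {
  "deltas": "85 0 0 0 -1;85 0 0 0 -1;85 0 0 0 -1;85 0 0 0 -1;85 0 0 0 -1;85 0 0 0 -1;85 0 0 0 -1;85 0 0 0 -1;85 0 0 0 -1;85 0 0 0 -1;85 0 0 0 -1;85 0 0 0 -1;85 0 0 0 -1;85 0 0 0 -1;85 0 0 0 -1;85 0 0 0 -1;85 0 0 0 -1;85 0 0 0 -1;85 0 0 0 -1;85 0 0 0 -1"
}}

```text
time_s: 5.03
ee_pos: [0.4361, -0.0908, 0.2795]
ee_rot: [0.662, -0.662, 0.25, -0.25]
contact_force: [0.5, 0.4, 0.3]
opening: 0.0853
```

Run:
```python
from h import *
i=bot.camera_info("wrist"); im=bot.capture("wrist"); save(im,"w1.png")
import pickle; pickle.dump(i,open("w1.pkl","wb"))
plan([.5,-.08,.25],.95); V=np.array(i["view"]); print(np.round(-V[:3,:3].T@V[:3,3],3), np.round(V[2,:3],3),np.round(i["mtx"],1).tolist())
for n in ["knife_center","knife_tip","block","slot_mouth","plate_center","frosted_end","reader"]:
    r=bot.spot_in("wrist",n)
    print(n,[(round(d["score"],2),np.round(np.array(d["xy"])*[640,400],1).tolist(),np.round(at("wrist",np.array(d["xy"])*[640,400],0.01,i)[:2],3).tolist()) for d in r[:3]])
```

```text
t 5.08 tcp [ 0.4361 -0.0908  0.2795] zyaw 0.8557 open 0.0847 F [ 0.7 -0.3  0.1] q7 0.91
units xyz [1.37 0.98 1.67] rows>= 2 2
twist units -1.08
[ 0.385 -0.045  0.422] [ 0.205 -0.182 -0.962] [[309.7, 0.0, 321.4], [0.0, 309.7, 197.7], [0.0, 0.0, 1.0]]
knife_center [(0.93, [388.8, 201.6], [0.54, -0.055]), (0.2, [430.3, 33.4], [0.396, 0.143])]
knife_tip [(0.92, [385.4, 200.9], [0.536, -0.058])]
block [(0.93, [294.7, 310.7], [0.588, -0.282])]
slot_mouth [(0.68, [297.9, 312.1], [0.594, -0.28])]
plate_center [(0.92, [553.2, 90.9], [0.585, 0.275]), (0.9, [320.4, 75.6], [0.348, -0.014])]
frosted_end [(0.98, [322.2, 76.5], [0.35, -0.013]), (0.86, [553.5, 88.4], [0.582, 0.278])]
reader [(0.87, [480.2, 369.0], [0.984, -0.119]), (0.7, [388.6, 200.2], [0.538, -0.054]), (0.45, [533.9, 93.5], [0.564, 0.235])]
```

View pics/w1.png

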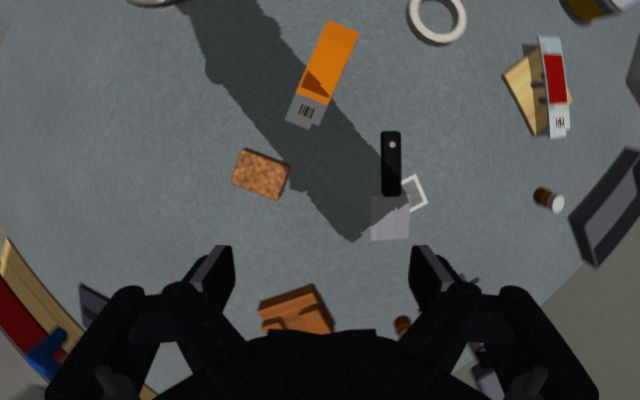

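The wrist view shows the knife handle from (390,131) to its root at (391,196), with the blade down to row 240. The mark's outline shows to the right at (413,192). The block is partly hidden at (297,310).

Run:
```python
from h import *
import pickle
i=pickle.load(open("w1.pkl","rb")); im=cv2.imread("pics/w1.png")
g=im[...].max(2)
# handle: very dark blob; blade: bright
h=np.zeros(g.shape,np.uint8); h[125:197,375:408]=(g[125:197,375:408]<45)
ys,xs=np.nonzero(h); P=np.array([at("wrist",(x,y),.02,i)[:2] for x,y in zip(xs,ys)])*1000
c,s,a=cv2.minAreaRect(P.astype(np.float32)); print("handle",np.round(c,1),np.round(s,1),a)
l,w=(s[0],s[1]); th=np.radians(a if l>w else a+90); print("dir",th)
bot.capture("wrist"); r=bot.trace("wrist","knife_center")[0]; m=r["pixels"]
for lab,z in(("all",.005),):
    ys,xs=np.nonzero(m); P=np.array([at("wrist",(x,y),z,i)[:2] for x,y in zip(xs,ys)])*1000
    c,s,a=cv2.minAreaRect(P.astype(np.float32)); print("knife",np.round(c,1),np.round(s,1),a,"m cent",P.mean(0)); print(np.round(cv2.boxPoints((c,s,a)),1))
for p in [(390,131),(391,196),(372,196),(411,196),(410,240),(371,240)]: print(p,np.round(at("wrist",p,.02 if p[1]<190 else .003,i)[:2]*1000,1))
# mark corners guess
for p in [(415,175),(428,203),(402,186),(413,210)]: print("mark",p,np.round(at("wrist",p,0,i)[:2]*1000,1))
```

```text
handle [497.1 -20.6] [28.5 89.5] 52.789344787597656
dir 2.4921442033089822
knife [526.7 -40.6] [ 61.  158.5] 51.467960357666016 m cent [534.93757194 -47.97861472]
[[ 445.7  -15.1]
 [ 569.7 -113.8]
 [ 607.7  -66.1]
 [ 483.7   32.7]]
(390, 131) [462.   7.]
(391, 196) [538.3 -47.4]
(372, 196) [520.1 -68.3]
(411, 196) [558.1 -24.9]
(410, 240) [613.4 -66.9]
(371, 240) [ 572.4 -111.6]
mark (415, 175) [538.4  -1.3]
mark (428, 203) [585.7 -11. ]
mark (402, 186) [538.5 -26. ]
mark (413, 210) [578.8 -35.2]
```

{"api": "jog_arm", "payload": {
  "deltas": "60 0 0 0 -0.58;60 0 0 0 0"
}}

```text
time_s: 5.7
ee_pos: [0.4361, -0.0907, 0.2793]
ee_rot: [0.667, -0.667, 0.234, -0.234]
contact_force: [0.2, -0.1, 0.5]
opening: 0.0637
```

Run:
```python
from h import *
plan([.5155,-.0334,.004],.906)
```

```text
t 5.70 tcp [ 0.4361 -0.0907  0.2793] zyaw 0.8973 open 0.0637 F [ 0.2 -0.1  0.5] q7 0.95
units xyz [0.88 9.18 3.15] rows>= 8 10
twist units -0.10
```

{"api": "jog_arm", "payload": {
  "deltas": "60 0.22 0 0.79 -0.1;60 0.22 0 0.79 0;60 0.22 0 0.79 0;60 0.22 0 0.78 0;60 0 1 0 0;60 0 1 0 0;60 0 1 0 0;60 0 1 0 0;60 0 1 0 0;60 0 1 0 0;60 0 1 0 0;60 0 1 0 0;60 0 0.6 0 0;60 0 0.3 0 0;60 0 0.2 0 0;60 0 0 0 0"
}}

```text
time_s: 7.03
ee_pos: [0.5153, -0.0329, 0.0059]
ee_rot: [-0.668, 0.668, -0.232, 0.231]
contact_force: [-0.9, -0.2, 0.7]
opening: 0.0598
```

Run:
```python
from h import *
i=bot.camera_info("wrist"); im=bot.capture("wrist"); save(im,"w2.png")
plan([.5155,-.0334,.004],.906)
```

```text
t 7.08 tcp [ 0.5157 -0.0329  0.0067] zyaw 0.9035 open 0.0599 F [0.1 0.3 0.3] q7 0.50
units xyz [ 0.    0.09 -0.02] rows>= 1 1
twist units -0.03
```

View pics/w2.png

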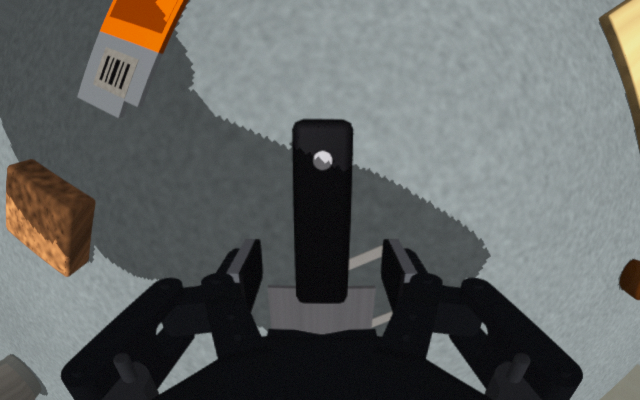

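The fingers straddle the handle centrally and aligned (handle at columns 294–352, pads at about 255 and 390). I close.

{"api": "jog_arm", "payload": {
  "deltas": "60 0 0.08 0 0;0 0 0 0 0;0 0 0 0 0;0 0 0 0 0;0 0 0 0 0;0 0 0 0 0;0 0 0 0 0;0 0 0 0 0",
  "grip_force": 80
}}

```text
time_s: 7.75
ee_pos: [0.5158, -0.0331, 0.0049]
ee_rot: [-0.668, 0.668, -0.231, 0.232]
contact_force: [-3.7, 0.4, 13.8]
opening: 0.0239
```

{"api": "jog_arm", "payload": {
  "deltas": "0 0 -0.5 0 0;0 0 -1 0 0;0 0 -1 0 0;0 0 -1 0 0;0 0 0 0 0"
}}

```text
time_s: 8.17
ee_pos: [0.518, -0.0329, 0.1142]
ee_rot: [0.669, -0.668, 0.229, -0.234]
contact_force: [2.2, -0.0, -0.9]
opening: 0.024
```

Run:
```python
from h import *
import pickle
i=bot.camera_info("top"); im=bot.capture("top"); save(im,"top1.png"); r=bot.trace("top","block")
plan()
m=r[0]["pixels"].astype(np.uint8)
ys,xs=np.nonzero(m); P=np.array([at("top",(x,y),.048)[:2] for x,y in zip(xs,ys)])*1000
c,s,a=cv2.minAreaRect(P.astype(np.float32)); print("block",r[0]["score"],np.round(c,1),np.round(s,1),a)
i1=pickle.load(open("w1.pkl","rb"))
a=im[125:225,290:460,::-1]; cv2.imwrite("pics/top1c.png",cv2.resize(a,None,fx=4.7,fy=4.7,interpolation=cv2.INTER_CUBIC))
```

```text
t 8.27 tcp [ 0.516  -0.0333  0.1101] zyaw 0.9034 open 0.0240 F [-0.8  0.2 -2.2] q7 0.62
block 0.9 [ 591.1 -283. ] [97.1 92.9] 71.93216705322266
```

View pics/top1c.png

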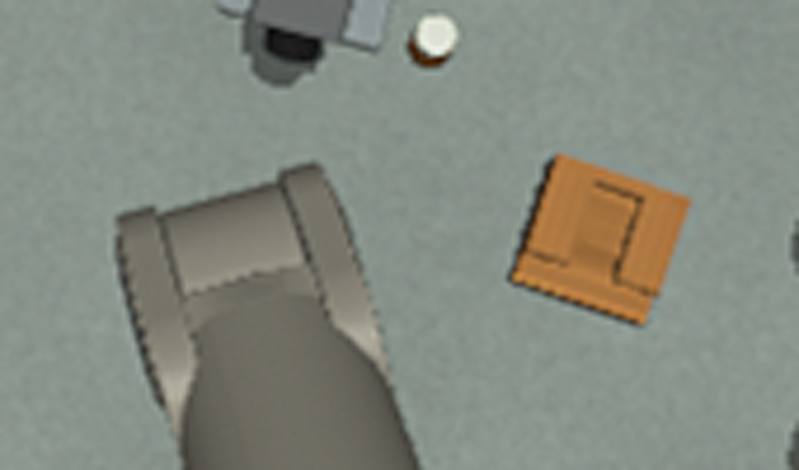

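The crop shows the block's outline: corners about (556,154), (692,200), (645,325) and (512,280), with the open channel between the lips and the ledge at the lower edge. I move the held knife beside and above the block so the wrist camera can measure it.

Run:
```python
from h import *
f=lambda c:(290+c[0]/4.7,125+c[1]/4.7)
for c,z in [((556,154),.048),((692,200),.048),((645,325),.03),((512,280),.03),((528,256),.048),((655,295),.048)]:
    print(c,np.round(at("top",f(c),z)[:2]*1000,1))
plan([.62,-.36,.22],1.255)
```

```text
(556, 154) [ 650.6 -256. ]
(692, 200) [ 620.4 -349.2]
(645, 325) [ 535.1 -320.9]
(512, 280) [ 564.7 -229. ]
(528, 256) [ 579.7 -237.2]
(655, 295) [ 554.4 -324. ]
t 8.27 tcp [ 0.516  -0.0333  0.1101] zyaw 0.9034 open 0.0240 F [-0.8  0.2 -2.2] q7 0.62
units xyz [ 9.47 -3.65 -6.4 ] rows>= 10 10
twist units -4.03
```

{"api": "jog_arm", "payload": {
  "deltas": "0 0 -0.6 0 0;0 0 -1 0 0;0 0 -1 0 0;0 0.5 -1 -0.35 0;0 0.9 -0.05 -0.6 0;0 0.9 0 -0.6 0;0 0.9 0 -0.6 0;0 0.9 0 -0.6 0;0 0.9 0 -0.6 0;0 0.9 0 -0.6 0;0 0.9 0 -0.6 0;0 0.9 0 -0.6 0;0 0.9 0 -0.6 0;0 0.9 0 -0.6 0;0 0.3 0 -0.4 0;0 0 0 0 -1;0 0 0 0 -1;0 0 0 0 -1;0 0 0 0 -1;0 0 0 0 0"
}}

```text
time_s: 9.93
ee_pos: [0.6205, -0.3737, 0.2165]
ee_rot: [0.699, -0.698, 0.111, -0.109]
contact_force: [-0.3, -0.2, -2.0]
opening: 0.024
```

Run:
```python
from h import *
import pickle
i=bot.camera_info("wrist"); im=bot.capture("wrist"); save(im,"w3.png"); plan()
pickle.dump(i,open("w3.pkl","wb"))
c=np.array([.5927,-.2888]);u=np.array([.952,-.307]);v=np.array([.307,.952])
for x,y,z in [(45,48,48),(45,-48,48),(-25,48,48),(-25,-48,48),(-45,48,30),(-45,-48,30),(-25,17,48),(-25,-17,48)]:
    print((x,y,z),np.round(proj("wrist",[*(c+(x*u+y*v)/1000),z/1000],i),1))
```

```text
t 9.98 tcp [ 0.6206 -0.3737  0.2168] zyaw 1.2518 open 0.0238 F [ 0.7 -0.  -0.9] q7 1.52
(45, 48, 48) [433.4 173.1]
(45, -48, 48) [344.6 172.1]
(-25, 48, 48) [436.9 107.4]
(-25, -48, 48) [345.3 103.3]
(-45, 48, 30) [431.4  89.5]
(-45, -48, 30) [344.1  85.1]
(-25, 17, 48) [408.7 105.6]
(-25, -17, 48) [376.1 104.1]
```

View pics/w3.png

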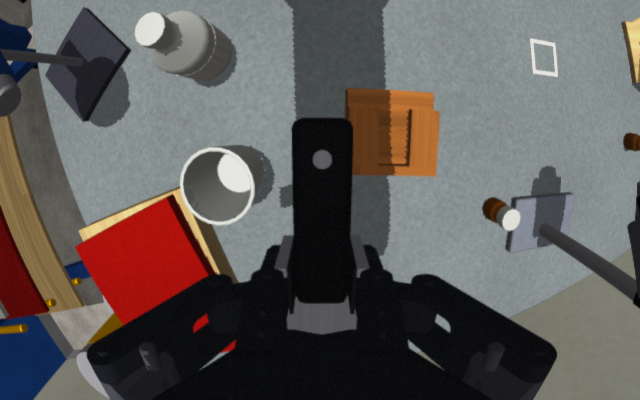

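Run:
```python
from h import *
import pickle
from scipy.optimize import least_squares
i=pickle.load(open("w3.pkl","rb")); im=cv2.imread("pics/w3.png"); hsv=cv2.cvtColor(im,cv2.COLOR_BGR2HSV)
m=((hsv[...,1]>110)&(hsv[...,0]<20)&(hsv[...,2]>60)).astype(np.uint8)[:, :]; w=np.zeros_like(m); w[70:190,330:450]=m[70:190,330:450]
for r in (92,96,100,106,114,130,150,165,172): x=np.nonzero(w[r])[0]; print("row",r,x.min(),x.max())
for c in (360,370,380,390,400,410,420,430): y=np.nonzero(w[:,c])[0]; print("col",c,y.min(),y.max())
a=im[75:190,330:450]; cv2.imwrite("pics/w3c.png",cv2.resize(a,None,fx=5,fy=5,interpolation=cv2.INTER_CUBIC))
```

```text
row 92 347 425
row 96 347 433
row 100 347 433
row 106 347 433
row 114 349 438
row 130 353 438
row 150 353 437
row 165 353 436
row 172 352 435
col 360 89 174
col 370 89 174
col 380 90 174
col 390 90 174
col 400 91 174
col 410 91 175
col 420 92 175
col 430 93 175
```

View pics/w3c.png

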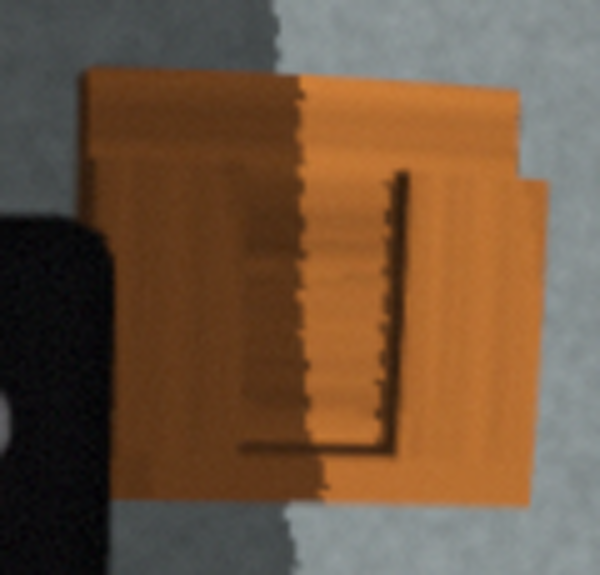

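Run:
```python
from h import *
import pickle
from scipy.optimize import least_squares
i=pickle.load(open("w3.pkl","rb"))
O=[((45,48,48),(435.4,175.8)),((-25,48,48),(439.2,110.5)),((-45,48,30),(433.4,92.6)),((-45,-48,30),(347,87.8)),((-25,17,48),(411,108.9))]
def W(q,p): u=np.array([np.cos(q[2]),np.sin(q[2])]);v=np.array([-u[1],u[0]]); return [*(q[:2]+(p[0]*u+p[1]*v)/1000),p[2]/1000]
s=least_squares(lambda q:np.concatenate([proj("wrist",W(q,p),i)-o for p,o in O]),[.593,-.289,-.312]); print(s.x,np.round(s.fun,1))
M=W(s.x,(-25,0,30)); print("mouth",M)
# tip at kc+98, grasp at kc+5
for back in (30,-58): print(back,W(s.x,(-25-93-back,0,0)))
```

```text
[ 0.59639086 -0.28720239 -0.31383437] [-0.   0.2 -0.1  0.   0.3 -0.1 -0.3  0.1  0.2 -0.2]
mouth [np.float64(0.5726119373596404), np.float64(-0.2794846897458352), 0.03]
30 [np.float64(0.4556196432302061), np.float64(-0.24151360713904174), 0.0]
-58 [np.float64(0.5393214471602079), np.float64(-0.2686799101422761), 0.0]
```

Run:
```python
from h import *
plan([.4556,-.2415,.1],1.257)
```

```text
t 9.98 tcp [ 0.6206 -0.3737  0.2168] zyaw 1.2518 open 0.0238 F [ 0.7 -0.  -0.9] q7 1.52
units xyz [-6.6   3.91  2.46] rows>= 7 7
twist units -0.06
```

{"api": "jog_arm", "payload": {
  "deltas": "0 -0.5 0 0.2 -0.06;0 -0.9 0 0.35 0;0 -0.9 0 0.35 0;0 -0.9 0 0.35 0;0 -0.9 0 0.35 0;0 -0.9 0 0.35 0;0 -0.9 0.5 0.35 0;0 -0.7 0.9 0.16 0;0 0 0.9 0 0;0 0 0.9 0 0;0 0 0.6 0 0;0 0 0 0 0;0 0 0 0 0"
}}

```text
time_s: 11.07
ee_pos: [0.455, -0.2423, 0.1039]
ee_rot: [0.699, -0.698, 0.111, -0.11]
contact_force: [0.5, 0.5, -0.6]
opening: 0.0239
```

Run:
```python
from h import *
i=bot.camera_info("wrist"); plan([.4556,-.2415,.038],1.257)
im=bot.capture("scene"); a=im[200:300,150:310,::-1]; cv2.imwrite("pics/s2c.png",cv2.resize(a,None,fx=5,fy=5,interpolation=cv2.INTER_CUBIC))
```

```text
t 11.07 tcp [ 0.455  -0.2423  0.1039] zyaw 1.2564 open 0.0239 F [ 0.5  0.5 -0.6] q7 1.39
units xyz [0.01 2.2  0.03] rows>= 2 3
twist units -0.01
```

{"api": "jog_arm", "payload": {
  "deltas": "0 0 0.8 0.03 0;0 0 0.8 0 0;0 0 0.4 0 0;0 0 0.2 0 0;0 0 0 0 0;0 0 0 0 0"
}}

```text
time_s: 11.62
ee_pos: [0.4564, -0.2421, 0.0393]
ee_rot: [-0.698, 0.699, -0.11, 0.11]
contact_force: [0.1, -0.3, -1.0]
opening: 0.0242
```

Run:
```python
from h import *
plan([.4556,-.2415,.038],1.257)
im=bot.capture("scene"); a=im[210:290,170:290,::-1]; cv2.imwrite("pics/s3c.png",cv2.resize(a,None,fx=6.6,fy=6.6,interpolation=cv2.INTER_CUBIC))
```

```text
t 11.62 tcp [ 0.4564 -0.2421  0.0393] zyaw 1.2580 open 0.0242 F [ 0.1 -0.3 -1. ] q7 1.32
units xyz [-0.03  0.04  0.01] rows>= 1 1
twist units 0.01
```

View pics/s3c.png

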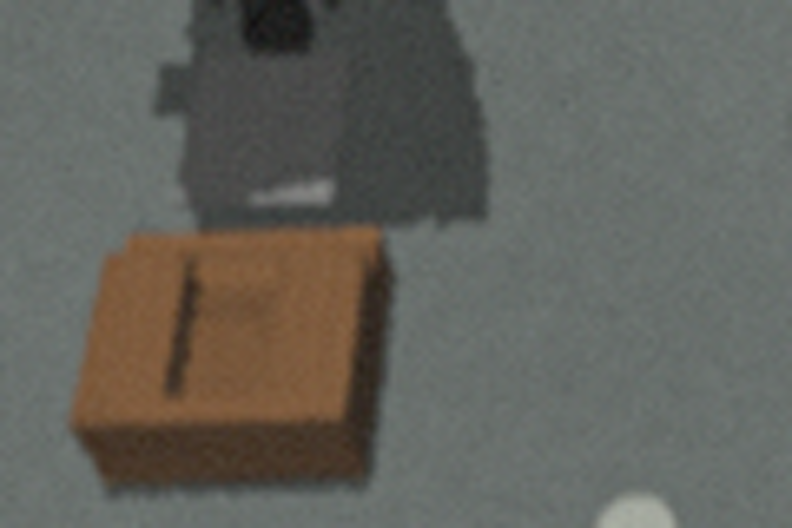

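The blade edge (190–337, row 200) lines up with the ledge (135–380, row 232). I advance slowly and watch the forces.

{"api": "jog_arm", "payload": {
  "deltas": "0 0.2 0.03 0 0;0 0.3 0 0 0;0 0.3 0 0 0;0 0.2 0 0 0;0 0.2 0 0 0;0 0.2 0 0 0;0 0 0 0 0"
}}

```text
time_s: 12.25
ee_pos: [0.497, -0.2551, 0.0375]
ee_rot: [0.699, -0.698, 0.11, -0.11]
contact_force: [0.5, 0.1, -0.6]
opening: 0.0241
```

{"api": "jog_arm", "payload": {
  "deltas": "0 0.2 0 0 0;0 0.2 0 0 0;0 0.2 0 0 0;0 0 0 0 0"
}}

```text
time_s: 12.58
ee_pos: [0.5142, -0.2607, 0.0377]
ee_rot: [0.699, -0.698, 0.11, -0.11]
contact_force: [-0.8, 0.6, -1.0]
opening: 0.0241
```

{"api": "jog_arm", "payload": {
  "deltas": "0 0.2 0 0 0;0 0.2 0 0 0;0 0.2 0 0 0;0 0.1 0 0 0;0 0 0 0 0"
}}

```text
time_s: 13.0
ee_pos: [0.5337, -0.267, 0.0375]
ee_rot: [0.699, -0.698, 0.11, -0.11]
contact_force: [0.5, -0.0, -1.4]
opening: 0.024
```

{"api": "jog_arm", "payload": {
  "deltas": "0 0.06 0 0 0;0 0.06 0 0 0;0 0.05 0 0 0;0 0 0 0 0"
}}

```text
time_s: 13.33
ee_pos: [0.5379, -0.2685, 0.0376]
ee_rot: [0.699, -0.698, 0.11, -0.11]
contact_force: [0.7, 0.1, -1.5]
opening: 0.024
```

{"api": "jog_arm", "payload": {
  "deltas": "0 0.05 0 0 0;0 0.05 0 0 0;0 0 0 0 0"
}}

```text
time_s: 13.58
ee_pos: [0.5398, -0.2692, 0.0372]
ee_rot: [0.699, -0.698, 0.111, -0.109]
contact_force: [-3.6, 1.0, -0.9]
opening: 0.0242
```

{"api": "jog_arm", "payload": {
  "deltas": "0 0.05 0 0 0;0 0.03 0 0 0;0 0 0 0 0"
}}

```text
time_s: 13.83
ee_pos: [0.5398, -0.2692, 0.0365]
ee_rot: [0.699, -0.698, 0.112, -0.108]
contact_force: [-16.2, 6.0, 5.2]
opening: 0.0237
```

{"api": "jog_arm", "payload": {
  "deltas": "0 0 0.05 0 0;0 0 0 0 0;40 0 0 0 0;55 0 0 0 0;55 0 0 0 0;55 0 0 0 0;55 0 0 0 0"
}}

```text
time_s: 14.42
ee_pos: [0.5432, -0.2702, 0.0362]
ee_rot: [-0.698, 0.699, -0.11, 0.11]
contact_force: [0.0, -0.3, 0.8]
opening: 0.0556
```

{"api": "jog_arm", "payload": {
  "deltas": "60 -0.02 -0.5 0 0;60 0 -1 0 0;60 0 -1 0 0;60 0 -1 0 0;60 0.3 -1 0 0;60 1 -0.5 0 0;60 1 0 0 0;60 1 0 0 0;60 0 0 0 0;60 0 0 0 0"
}}

```text
time_s: 15.25
ee_pos: [0.6373, -0.3, 0.1865]
ee_rot: [0.699, -0.698, 0.11, -0.11]
contact_force: [0.1, 0.3, -1.0]
opening: 0.0603
```

Run:
```python
from h import *
import pickle
i=bot.camera_info("wrist"); im=bot.capture("wrist"); save(im,"w4.png"); plan()
pickle.dump(i,open("w4.pkl","wb"))
q=(.5964,-.2872,-.3138)
def W(q,p): u=np.array([np.cos(q[2]),np.sin(q[2])]);v=np.array([-u[1],u[0]]); return [*(np.array(q[:2])+(p[0]*u+p[1]*v)/1000),p[2]/1000]
for n,p in dict(root=(-35,0,33),rootTop=(-35,0,50),handle_end=(-125,0,50),mouth=(-25,0,48)).items(): print(n,np.round(proj("wrist",W(q,p),i),1))
```

```text
t 15.30 tcp [ 0.6364 -0.2999  0.1865] zyaw 1.2586 open 0.0603 F [-0.4 -0.8  0.3] q7 1.40
root [320.6 101.9]
rootTop [320.6 101.3]
handle_end [320.8   5.8]
mouth [320.5 112.4]
```

View pics/w4.png

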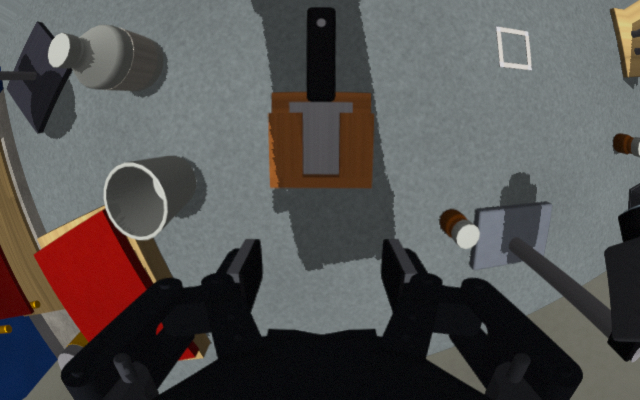

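The knife is in: handle root at row 101, exactly where home is predicted, and the blade reaches the slot's back wall (row 176). The mark is now free at (514,48). I measure it and move towards the plate.

Run:
```python
from h import *
import pickle
i=pickle.load(open("w4.pkl","rb")); im=cv2.imread("pics/w4.png")
g=im.min(2); w=np.zeros_like(g); w[15:80,485:545]=g[15:80,485:545]>175
ys,xs=np.nonzero(w); P=np.array([at("wrist",(x,y),0,i)[:2] for x,y in zip(xs,ys)])*1000
c,s,a=cv2.minAreaRect(P.astype(np.float32)); print(len(xs),"mark",np.round(c,1),np.round(s,1),a, np.round(P.mean(0),1)); 
im=bot.capture("top")
g=im.min(2); w=np.zeros_like(g); w[170:205,318:355]=g[170:205,318:355]>165
ys,xs=np.nonzero(w); P=np.array([at("top",(x,y),0)[:2] for x,y in zip(xs,ys)])*1000
c,s,a=cv2.minAreaRect(P.astype(np.float32)); print(len(xs),"mark top",np.round(c,1),np.round(s,1),a, np.round(P.mean(0),1))
plan([.60,.14,.25],.98)
```

```text
470 mark [554.6 -29.9] [49.6 49.4] 76.73562622070312 [554.6 -31.2]
138 mark top [554.3 -31.6] [53.2 52.7] 76.9368667602539 [554.3 -31.6]
t 15.35 tcp [ 0.6359 -0.3     0.1865] zyaw 1.2585 open 0.0601 F [ 0.2 -0.2 -0. ] q7 1.40
units xyz [-5.65 -2.11 13.59] rows>= 12 14
twist units 3.19
```

{"api": "jog_arm", "payload": {
  "deltas": "80 -0.5 -0.3 0 0;80 -0.9 -0.3 0 0;80 -0.9 -0.3 0 0;80 -0.9 -0.3 0.2 0;80 -0.9 -0.3 0.6 0;80 -0.9 -0.3 0.8 0;80 -0.65 -0.3 0.9 0;80 0 0 1 0;80 0 0 1 0;80 0 0 1 0;80 0 0 1 0;80 0 0 1 0;80 0 0 1 0;80 0 0 1 0;80 0 0 1 0;80 0 0 1 0;80 0 0 1 0;80 0 0 1 0;80 0 0 0.5 0;80 0 0 0 0"
}}

```text
time_s: 17.02
ee_pos: [0.6035, 0.1552, 0.2495]
ee_rot: [0.699, -0.698, 0.109, -0.108]
contact_force: [-1.3, -0.1, -0.9]
opening: 0.0801
```

{"api": "jog_arm", "payload": {
  "deltas": "80 0.5 0 0.5 0.8;80 0.5 0 0.5 0.8;80 0.3 0 0.3 0.8;80 0 0 0 0.79;80 0 0 0 0;80 0 0 0 0"
}}

```text
time_s: 17.52
ee_pos: [0.6541, 0.1728, 0.2494]
ee_rot: [-0.676, 0.677, -0.205, 0.205]
contact_force: [-0.6, 1.0, 0.1]
opening: 0.0801
```

Run:
```python
from h import *
import pickle
i=bot.camera_info("wrist"); im=bot.capture("wrist"); save(im,"w5.png"); plan()
pickle.dump(i,open("w5.pkl","wb"))
print([(d["score"],np.array(d["xy"])*[640,400]) for d in bot.spot_in("wrist","frosted_end")])
```

```text
t 17.57 tcp [0.6541 0.1728 0.2495] zyaw 0.9821 open 0.0803 F [-0.7 -0.7 -0.1] q7 0.40
[(0.94, array([336.896,  67.72 ])), (0.66, array([104.576,  69.2  ])), (0.54, array([ 94.592, 290.   ]))]
```

View pics/w5.png

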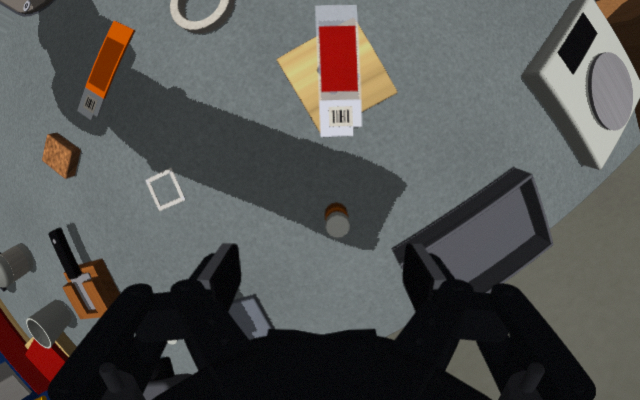

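The plate shows its labelled frosted end at (341,115), with the notch at its lower right corner (358,130), which is the +y side as described. The clear end is at (337,8).

Run:
```python
from h import *
import pickle
from scipy.optimize import least_squares
i=pickle.load(open("w5.pkl","rb")); im=cv2.imread("pics/w5.png")
b,g,r=[im[...,k].astype(int) for k in range(3)]
w=np.zeros(r.shape,np.uint8); w[0:140,300:375]=((r>120)&(g<60)&(b<60))[0:140,300:375]
ys,xs=np.nonzero(w); P=np.array([at("wrist",(x,y),.05,i)[:2] for x,y in zip(xs,ys)])*1000
c,s,a=cv2.minAreaRect(P.astype(np.float32)); print("film",np.round(c,1),np.round(s,1),a)
bot.capture("wrist"); t=bot.trace("wrist","plate_center")
for d in t[:2]:
    ys,xs=np.nonzero(d["pixels"]); P=np.array([at("wrist",(x,y),.0495,i)[:2] for x,y in zip(xs,ys)])*1000
    c,s,a=cv2.minAreaRect(P.astype(np.float32)); print(d["score"],xs.mean(),ys.mean(),np.round(c,1),np.round(s,1),a)
for p in [(316,5),(357,5),(321,136),(354,135)]: print(p,np.round(at("wrist",p,.05,i)[:2]*1000,1))
a=im[0:145,285:390]; cv2.imwrite("pics/w5c.png",cv2.resize(a,None,fx=4,fy=4,interpolation=cv2.INTER_CUBIC))
```

```text
film [556.9 259.9] [38.9 73.8] 58.64371109008789
0.97 337.7223152801042 69.83770705378745 [567.7 252.7] [ 47.1 149.2] 57.78516387939453
0.58 104.39046391752578 69.15936426116839 [377.7  14.8] [ 45.6 134. ] 25.230249404907227
(316, 5) [491.9 274.4]
(357, 5) [516.2 312.5]
(321, 136) [619.4 196. ]
(354, 135) [638.4 227. ]
```

View pics/w5c.png

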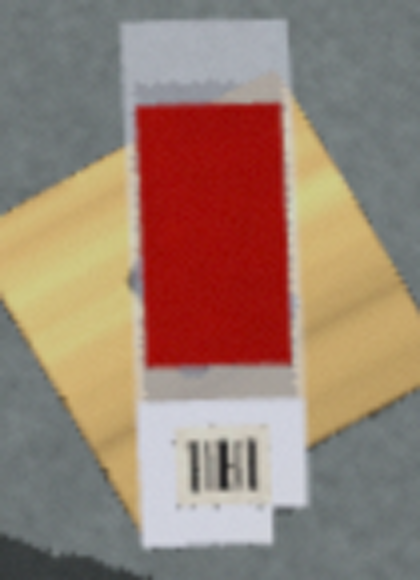

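{"api": "jog_arm", "payload": {
  "deltas": "80 0 0 0 -0.3;80 0 0 0 0"
}}

```text
time_s: 17.88
ee_pos: [0.6546, 0.1733, 0.2492]
ee_rot: [-0.679, 0.679, -0.196, 0.196]
contact_force: [-0.3, -0.1, 0.8]
opening: 0.08
```

Run:
```python
from h import *
plan([.5575,.2591,.030],1.0088)
```

```text
t 17.88 tcp [0.6546 0.1733 0.2492] zyaw 1.0090 open 0.0800 F [-0.3 -0.1  0.8] q7 0.43
units xyz [-4.26  7.31  0.69] rows>= 7 8
twist units 0.00
```

{"api": "jog_arm", "payload": {
  "deltas": "80 -0.7 0 0.1 0;80 -0.9 0 0.15 0;80 -0.9 0 0.15 0;80 -0.9 0 0.15 0;80 -0.86 0.2 0.14 0;80 0 1 0 0;80 0 1 0 0;80 0 1 0 0;80 0 1 0 0;80 0 1 0 0;80 0 0 0 0;80 0 0 0 0"
}}

```text
time_s: 18.88
ee_pos: [0.5571, 0.2593, 0.0925]
ee_rot: [-0.679, 0.68, -0.198, 0.196]
contact_force: [-0.8, 0.6, 0.8]
opening: 0.0799
```

Run:
```python
from h import *
import pickle
i=bot.camera_info("wrist"); im=bot.capture("wrist"); save(im,"w6.png"); plan([.5575,.2591,.030],1.0088)
d=bot.trace("wrist","plate_center")[0]
ys,xs=np.nonzero(d["pixels"]); P=np.array([at("wrist",(x,y),.0495,i)[:2] for x,y in zip(xs,ys)])*1000
c,s,a=cv2.minAreaRect(P.astype(np.float32)); print(d["score"],np.round(c,1),np.round(s,1),a)
for k in ((-60,23),(-60,-23),(-20,23),(-20,-23)):
    t=-.562; p=np.array([.5677,.2527])+np.array([k[0]*np.cos(t)-k[1]*np.sin(t),k[0]*np.sin(t)+k[1]*np.cos(t)])/1000; print(k,np.round(proj("wrist",[*p,.05],i)))
```

```text
t 18.93 tcp [0.5581 0.2599 0.0941] zyaw 1.0065 open 0.0800 F [ 0.6 -0.6  1. ] q7 0.14
units xyz [-0.    2.14 -0.03] rows>= 2 3
twist units -0.03
0.96 [378.1  50.3] [ 43.5 124.5] 25.112462997436523
(-60, 23) [358. 147.]
(-60, -23) [282. 147.]
(-20, 23) [357. 210.]
(-20, -23) [284. 210.]
```

View pics/w6.png

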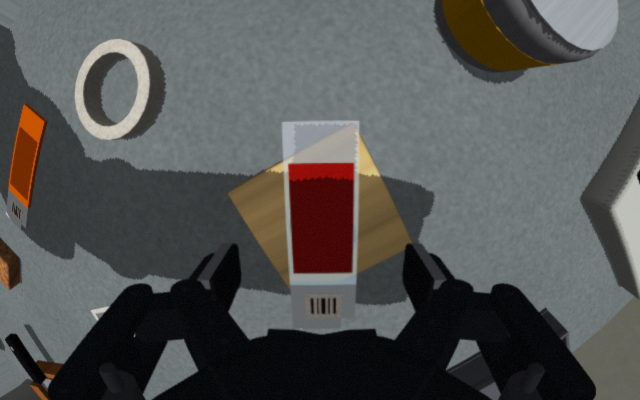

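The plate is centred between the fingers (edges at columns 284 and 358, matching the prediction). I descend and close.

{"api": "jog_arm", "payload": {
  "deltas": "80 0 0.7 0 0;80 0 0.7 0 0;80 0 0.5 0 0;80 0 0.2 0 0;80 0 0.04 0 0;80 0 0 0 0;60 0 0 0 0;50 0 0 0 0;30 0 0 0 0;30 0 0 0 0;30 0 0 0 0;30 0 0 0 0;30 0 0 0 0;30 0 0 0 0",
  "grip_force": 45
}}

```text
time_s: 20.15
ee_pos: [0.5581, 0.2594, 0.0298]
ee_rot: [0.679, -0.679, 0.197, -0.197]
contact_force: [-2.6, -2.8, 10.0]
opening: 0.045
```

{"api": "jog_arm", "payload": {
  "deltas": "30 0 -0.15 0 0;30 0 -0.3 0 0;30 0 -0.5 0 0;30 0 -0.7 0 0;30 0 -0.8 0 0;30 0 -0.6 0 0;30 0 -0.3 0 0;30 0 0 0 0"
}}

```text
time_s: 20.82
ee_pos: [0.559, 0.2601, 0.1324]
ee_rot: [0.68, -0.678, 0.196, -0.198]
contact_force: [1.4, 1.2, -0.6]
opening: 0.0447
```

Run:
```python
from h import *
plan([.4896,-.0152,.0823],1.3408)
```

```text
t 20.82 tcp [0.559  0.2601 0.1324] zyaw 1.0059 open 0.0447 F [ 1.4  1.2 -0.6] q7 0.16
units xyz [ 2.95  1.65 -9.  ] rows>= 8 9
twist units -3.84
```

{"api": "jog_arm", "payload": {
  "deltas": "30 0.1 0 -0.3 0;30 0.15 0 -0.5 0;30 0.2 0 -0.6 0;30 0.2 0 -0.6 0;30 0.2 0 -0.6 0;30 0.2 0 -0.6 0;30 0.2 0 -0.6 0;30 0.2 0 -0.6 0;30 0.2 0 -0.6 0;30 0.2 0 -0.6 0;30 0.2 0 -0.6 0;30 0.2 0 -0.6 0;30 0.2 0 -0.6 0;30 0.2 0 -0.6 0;30 0.2 0 -0.6 0;30 0.3 0 -0.6 0;30 0 0 0 0;30 0 0 0 0"
}}

```text
time_s: 22.32
ee_pos: [0.4888, -0.0257, 0.1284]
ee_rot: [-0.679, 0.679, -0.198, 0.197]
contact_force: [0.2, -0.1, -1.1]
opening: 0.0444
```

{"api": "jog_arm", "payload": {
  "deltas": "30 0 0 0 -0.4;30 0 0 0 -0.6;30 0 0 0 -0.6;30 0 0 0 -0.6;30 0 0 0 -0.6;30 0 0 0 -0.6;30 0 0 0 -0.44;30 0 0 0 0;30 0 0 0 0"
}}

```text
time_s: 23.07
ee_pos: [0.4896, -0.0237, 0.1289]
ee_rot: [0.703, -0.702, 0.081, -0.081]
contact_force: [0.1, -0.2, -0.6]
opening: 0.0445
```

Run:
```python
from h import *
plan([.4896,-.0152,.0823],1.3408)
```

```text
t 23.07 tcp [ 0.4896 -0.0237  0.1289] zyaw 1.3406 open 0.0445 F [ 0.1 -0.2 -0.6] q7 1.00
units xyz [-0.06  1.55  0.27] rows>= 2 2
twist units -0.00
```

{"api": "jog_arm", "payload": {
  "deltas": "30 -0.06 0.3 0.27 0;30 0 0.5 0 0;30 0 0.5 0 0;30 0 0.25 0 0;30 0 0 0 0;30 0 0 0 0;30 0 0 0 0"
}}

```text
time_s: 23.65
ee_pos: [0.4904, -0.0158, 0.0834]
ee_rot: [0.703, -0.702, 0.081, -0.081]
contact_force: [0.9, 0.5, -0.6]
opening: 0.0444
```

Run:
```python
from h import *
plan([.4896,-.0152,.0823],1.3408)
# check: plate seen by wrist, and knife/mark by the others
i=bot.camera_info("wrist"); im=bot.capture("wrist"); save(im,"w7.png")
for d in bot.trace("wrist","plate_center")[:3]:
    ys,xs=np.nonzero(d["pixels"]); P=np.array([at("wrist",(x,y),.1025,i)[:2] for x,y in zip(xs,ys)])*1000
    c,s,a=cv2.minAreaRect(P.astype(np.float32)); print(round(d["score"],2),xs.mean(),ys.mean(),np.round(c,1),np.round(s,1),a-90); print(np.round(cv2.boxPoints((c,s,a)),1).tolist())
u=np.array([.9737,-.228]);v=np.array([.228,.9737]);c=np.array([.5546,-.0305])-.055*u
for k in((-75,23),(-75,-23),(-20,23),(-20,-23)): print(k,np.round(proj("wrist",[*(c+(k[0]*u+k[1]*v)/1000),.1025],i),1))
g=im.astype(int)
for row in (130,150,170,190): print(row,[ (x,g[row,x].tolist()) for x in range(264,384,8)][:16:3])
sc=bot.capture("scene"); save(sc,"s7.png")
for n in ["plate_center","frosted_end","knife_center"]:
    print(n,[(round(d["score"],2),np.round(np.array(d["xy"])*[640,400],1)) for d in bot.spot_in("scene",n)[:3]])
print("pred frosted",proj("scene",[.5546,-.0305,.1025]),"plate",proj("scene",[*c,.1025]),"notchcorner",proj("scene",[*(c+.075*u+.023*v),.1025]),proj("scene",[*(c+.075*u-.023*v),.1025]))
```

```text
t 23.65 tcp [ 0.4904 -0.0158  0.0834] zyaw 1.3409 open 0.0444 F [ 0.9  0.5 -0.6] q7 0.92
units xyz [-0.03  0.04  0.01] rows>= 1 1
twist units 0.00
0.9 258.98555103113097 40.081570996978854 [384.6 -12.5] [27.  69.3] -64.33747291564941
[[357.5, 12.899999618530273], [387.5, -49.5], [411.79998779296875, -37.79999923706055], [381.79998779296875, 24.600000381469727]]
0.7 632.4353393085787 25.513444302176698 [392.1 202.5] [21.6 46.9] -25.170166015625
[[366.20001220703125, 202.6999969482422], [408.70001220703125, 182.8000030517578], [417.8999938964844, 202.3000030517578], [375.3999938964844, 222.3000030517578]]
0.67 321.0195552321615 222.1736777479649 [477.9 -12.5] [ 47.  103.2] -12.9239501953125
[[422.3999938964844, -23.899999618530273], [523.0, -47.0], [533.5, -1.2000000476837158], [432.8999938964844, 21.899999618530273]]
(-75, 23) [378.6 123.2]
(-75, -23) [263.4 123.1]
(-20, 23) [372.7 249.8]
(-20, -23) [269.1 249.7]
130 [(264, [153, 158, 166]), (288, [158, 163, 171]), (312, [160, 163, 173]), (336, [182, 187, 195]), (360, [180, 189, 197])]
150 [(264, [137, 145, 151]), (288, [152, 161, 168]), (312, [155, 163, 171]), (336, [156, 165, 172]), (360, [175, 187, 196])]
170 [(264, [102, 110, 115]), (288, [148, 162, 171]), (312, [151, 163, 171]), (336, [150, 163, 172]), (360, [150, 165, 173])]
190 [(264, [74, 80, 82]), (288, [78, 1, 1]), (312, [78, 3, 6]), (336, [78, 8, 3]), (360, [76, 7, 8])]
plate_center [(0.88, array([297.5, 189. ])), (0.82, array([395.2, 141.1])), (0.66, array([272.9, 181.1]))]
frosted_end [(0.95, array([396. , 141.6])), (0.58, array([299.6, 188.2])), (0.53, array([271.3, 184. ]))]
knife_center [(0.64, array([205.6, 245.6]))]
pred frosted [299.37496171 201.54010888] plate [297.3797276  185.12311873] notchcorner [309.3500827  206.99751913] [290.88310757 208.63317547]
```

{"api": "jog_arm", "payload": {
  "deltas": "30 -0.02 0.03 0 0;30 0 0 0 0;30 0 0 0 0;30 0 0 0 0"
}}

```text
time_s: 24.28
ee_pos: [0.4894, -0.0158, 0.0819]
ee_rot: [0.702, -0.702, 0.081, -0.081]
contact_force: [0.8, -0.6, -0.7]
opening: 0.0447
```

Run:
```python
from h import *
plan([.4896,-.0152,.0823],1.3408)
bot.capture("scene"); d=bot.trace("scene","plate_center")[0]; ys,xs=np.nonzero(d["pixels"]); print("mask",xs.min(),xs.max(),ys.min(),ys.max())
u=np.array([.9737,-.228]);v=np.array([.228,.9737]);c=np.array([.5546,-.0305])-.055*u
for z in (.0975,.105,.115): print(z,[np.round(proj("scene",[*(c+.075*u+s*.023*v),z]),1) for s in(1,-1)])
for n,p0 in dict(tape=(268.6,232.6),sander=(376.5,237.0),vial_a=(283.1,136.9),thinner=(471.5,224.8)).items(): pass
im0=cv2.imread("pics/top0.png")[:,:,::-1].astype(int); im=bot.capture("top"); D=(abs(im.astype(int)-im0).max(2)>60)
ys,xs=np.nonzero(D); n,l,st,ce=cv2.connectedComponentsWithStats(D.astype(np.uint8)); print([(s[:5].tolist()) for s in st[1:] if s[4]>15])
```

```text
t 24.28 tcp [ 0.4894 -0.0158  0.0819] zyaw 1.3411 open 0.0447 F [ 0.8 -0.6 -0.7] q7 0.92
units xyz [ 0.   -0.01  0.02] rows>= 1 1
twist units 0.00
mask 288 308 172 210
0.0975 [array([309.3, 208.2]), array([291. , 209.9])]
0.105 [array([309.4, 206.4]), array([290.8, 208. ])]
0.115 [array([309.4, 203.9]), array([290.7, 205.5])]
[[252, 160, 18, 16, 145], [401, 164, 25, 49, 497], [307, 171, 51, 45, 529], [238, 172, 25, 26, 317], [309, 199, 9, 19, 25], [355, 204, 19, 25, 95], [325, 222, 83, 92, 1829], [335, 271, 1, 21, 21], [410, 274, 141, 58, 1345], [371, 287, 22, 10, 95], [524, 295, 9, 9, 22], [325, 304, 23, 14, 42], [313, 316, 22, 7, 69], [517, 323, 123, 77, 3733], [294, 328, 12, 16, 78], [368, 329, 69, 71, 1092], [323, 349, 10, 6, 41], [303, 353, 18, 14, 130], [313, 355, 27, 28, 319], [632, 354, 6, 10, 36], [286, 359, 11, 14, 77], [355, 359, 12, 16, 104], [286, 372, 14, 28, 85], [364, 375, 6, 25, 49], [305, 385, 7, 12, 18], [437, 393, 43, 7, 180]]
```

```bash
python3 -c "
from rig import bot
print(bot.sign_off())"
```

```text
the job is handed in; nothing more can be done
None
```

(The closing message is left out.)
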